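# Set the telescoping bench gauge to the round marker and hold it

### The job

On the body-shop bench, push in the lock button of the telescoping gauge, then take the arm by its black grip and draw it out until its pointer lines up with the round-topped marker on the scale (not the square one). The arm is spring-loaded and slides home when let go, so keep holding the grip: finish with the arm held still at the marker. Leave the other things on the bench where they are.

Things in the scene. Friction and masses are not known exactly. Their poses are not given: they have to be found in the camera images.
- gauge: the bench gauge, fixed to the bench: dark steel base plate 130 x 460 x 12 mm, square aluminium outer tube (34 x 34 mm, centre line 55 mm high) from which a square steel arm telescopes. Origin on the bench under the arm's centre line; y = the direction in which the arm extends, x = the side where the scale lies, z up. Outer tube from y = -210 to -45 mm; lock housing on it from y = -107 to -63, top 86 mm high
- scale (a point): start of the scale (first tick): an aluminium strip 46 mm wide, top 30 mm above the bench, from y = 5 to 225 mm and x = 27 to 73 mm in the gauge's frame, with dark ticks every 10 mm, longer every 50 mm. The first tick is where the pointer stands at home. Axes parallel to the gauge's
- button_top (a point): centre of the flat top of the lock button: a round steel plunger, 22 mm across, standing 18 mm proud of the lock housing on top of the outer tube (its top is 104 mm above the bench before it is pushed). It is pushed straight down by 8 mm against about 4 N, and then stays down by itself
- lockbutton (a joint): travel of the lock button in m: 0 out (arm locked), 0.008 fully pushed in. The arm is free once it is in by more than 0.0065
- slide (a joint): how far the arm is drawn out, in m: 0 home (start), at most 0.15. Until the button is in, the arm is blocked after about 1 mm. A return spring pulls it home with about 3 N at home rising to about 7.5 N at 0.15 m, plus about 1 N of friction and some damping (15 N s/m): let go, it slides home. The arm cannot turn or move sideways
- grip (a point): middle of the black plastic grip, an upright block on the arm's outer end, 36 mm across the arm and 28 mm along it, from 89 to 125 mm above the bench (this point: 108 mm); a grey block of the same outline below it reaches down to 34 mm. Moves with the arm. Behind it the steel bar's top is 66 mm high; at home 79 mm lie free between grip and lock housing. At home 115 mm from the button along y
- pointer (a point): tip of the pointer, a thin steel blade 4 mm wide that sticks out sideways (along the gauge's x) from the foot of the grip block, just above the scale. It moves with the arm, at the same place along the gauge's y as the grip's middle, 39 mm above the bench
- marker_round: the setting marker with the round top, fixed rigidly on the scale strip: a thin steel post with a disc 20 mm across and 8 mm thick, 28 mm high in all. Origin at the centre of its underside, on the scale's top (30 mm above the bench); axes parallel to the gauge's; the disc is centred above the origin. Lies 35 to 135 mm of arm travel from the pointer's home
- marker_square: the other setting marker, which is not wanted: same steel and height, but its top is a square block of 18 x 18 x 22 mm. Origin and axes likewise
- tape: bystander: roll of masking tape lying flat, 90 mm across, 25 mm high; origin at the centre of its underside
- sanding_block: bystander: cork sanding block 65 x 110 x 35 mm; origin at the centre of its underside
- spray_can: bystander: standing aluminium can, 60 mm across, 170 mm high; origin at the centre of its underside
- mixing_cup: bystander: white plastic cup, 84 mm across, 100 mm high; origin at the centre of its underside
- screwdriver: bystander: screwdriver with a yellow handle, 200 mm long, lying on the bench
- putty_jar: bystander: grey jar, 80 mm across, 70 mm high; origin at the centre of its underside
- spreader: bystander: flat black plastic spreader 70 x 100 x 6 mm; origin at the centre of its underside

How it is judged:
By the outcome, as a careful person would: the job done as asked, in the order asked, and still so for the second after the job is handed in, while the arm keeps its last pose, push and grip.
It also fails if it takes over 42 s, if anything falls off the work surface, if the arm or the gripper's body presses on something with over 40 N, if the wrist force passes 120 N, or if a joint passes its speed limit or range.

### The arm

A 6-joint arm with a two-finger parallel gripper is mounted at the origin on the work surface. World frame = base frame: x ahead of the robot, y to its left, z up, the work surface at z = 0. Lengths are in m, angles in rad, forces in N, time in s.
With the tool pointing down it reaches from about 0.375 to 0.9 m from the base axis. Payload 3.1 kg.
Tool frame: the origin (TCP) lies on the centre line of the jaws, within the pads' length; the fingertips stand 8 mm ahead of it and the grasp point (between the pads) lies 11 mm behind it; z points along the fingers, y is the line along which they close (so a half turn about z gives the same grasp; the last joint's range is limited). The gripper opens to 85 mm and grips with 20 to 120 N. Pads are 22 mm wide; open, the fingers measure 114 mm over their backs; the gripper's body (76 mm by 85 mm) begins 54 mm behind the grasp point. The pads swing forward as they close: fully open they stand 13 mm farther back than shut.
Start: joints at [-1.335, 0.527, 1.433, -0, 1.181, -0.178], TCP at [0.251, -0.572, 0.239] pointing down, gripper open.
Joint ranges: [-3.08, 3.08], [-0.75, 2.2], [0.22, 2.44], [-1.43, 4.57], [0, 2.65], [-2.85, 2.85]. Speed limits (rad/s): [2.79, 2.79, 3.14, 3.14, 3.14, 3.14].

### API

Orientations are given as a unit quaternion [x, y, z, w].
In Python, from station import * gives the robot as it stands.
- The arm moves only by the tool play_rows, never from a script. Its argument "rows" is a list of rows, each a list of 3 entries, a list of its own where there are three numbers: the turn, a rotation vector about the tool's x, y, z in degrees, then the shift along the tool's x, y, z in mm, then the closure, from 0 (fully open) to 1 (shut). In form: [[[ax, ay, az], [dx, dy, dz], jaw], ...]. A call has 1 to 12 rows; each row shifts and turns the commanded pose from where the row before left it, along the tool's axes as they then stand; what a row does not reach is not made up. A row lasts 1/12 s, in which the tool goes at most 41.7 mm and 7.16 degrees, less where a joint would pass 70% of its speed; a pose out of reach is approached as far as the arm can. A call with a gripper value outside its range is refused whole. The fingers move at their own pace and stop on an object; "grip_force" is the grip in N (left out, the last holds). Time passes only in rows, so rows that do not move let the fingers close. It gives the time, the measured TCP pose, the force, the opening and the grip force at its end, in the units of the state.
- sense(): the state, without advancing time (a new reading comes with each control period).
- snapshot(name): name is "scene" or "top" or "wrist"; returns (picture, depth): 480x640x3 uint8, red, green, blue; 480x640 float32, m along the optical axis (not along the pixel's ray), 0 where there is no reading.
- get_calibration(name): a dict with "vfov" (degrees; the focal length in pixels is half the picture's height over the tangent of half this angle, whatever the lens; pixels are square), "cx", "cy" (the principal point, pixels), "k1" (the pictures are not rectified: a ray, as slopes to the right and down, at radius r is drawn at 1 + k1 r^2 times it, then the intrinsics apply), "xyz" and "attitude" of the camera in the world. Camera axes: x right, y down, z forward; pixel columns grow to the right and rows downward; lengths in m; the calibration is good to about 2 mm. A picture is of the moment at which its call begins: read the wrist's pose just before it. get_calibration takes no time and is no camera call; for the wrist camera it gives the pose at the moment of the call.
- sign_off(): hands the job in; it is judged then, once.
The state is a dict: "t": time; "q": joint angles; "qd": joint speeds; "tau": joint torques, N m; "tcp_pos": TCP position; "tool_rot": TCP orientation; "force": force on the tool from outside, world axes, zero at the start; "ft_torque": the same for the moment, N m; "finger_gap": opening from 0.0 (shut) to 1.0 (fully open); "gripper_force": force on a finger pad.
Only numpy, scipy, OpenCV 4.12 (cv2) and the standard library are available. Lean on these libraries where they do the work, as an engineer would, in place of code of your own. Each camera call takes 0.05 s, during which the arm holds its last target. There are 200 camera calls.

## Working session

There is one attempt and no reset: what is moved stays moved. The work goes in short steps, Python scripts to look and compute and a tool call to move; the robot and the scene stay as the last step left them, time stands still between calls to the robot, and variables do not carry over. Pictures are saved under pics/ and viewed, at most 10 in all, crops included, and the job is handed in when it is done.

Besides the shell and the picture viewer there is one more tool, called after "Emit:" in YAML: its name, and indented under it one key for each argument. play_rows: Moves the arm, as the interface text tells. Its arguments: {"type":"object","properties":{"rows":{"type":"array","items":{"type":"array"}},"grip_force":{"type":"number"}},"required":["rows"]}

```bash
mkdir -p pics
cat > h.py <<'E'
from station import *
import numpy as np, cv2
from scipy.spatial.transform import Rotation as R
def rot(a):
    a=np.array(a,float)
    return a if a.shape==(3,3) else R.from_quat(a).as_matrix()
def ray(c,u,v):
    f=240/np.tan(np.radians(c['vfov'])/2)
    d=np.array([(u-c['cx'])/f,(v-c['cy'])/f]); s=d.copy()
    for _ in range(20): s=d/(1+c['k1']*(s@s))
    return np.array(c['xyz']),rot(c['attitude'])@np.array([s[0],s[1],1])
def onz(c,u,v,z):
    o,d=ray(c,u,v); return o+d*(z-o[2])/d[2]
def save(n,name):
    c=get_calibration(n); p,d=snapshot(n); cv2.imwrite(f'pics/{name}.png',p[:,:,::-1]); np.save(f'pics/{name}_d.npy',d)
    import pickle; pickle.dump(c,open(f'pics/{name}.pkl','wb')); return c,p,d
def load(name):
    import pickle; return pickle.load(open(f'pics/{name}.pkl','rb')),cv2.imread(f'pics/{name}.png'),np.load(f'pics/{name}_d.npy')
E
python3 - <<'E'
from h import *
for n in('top','scene'): print(save(n,n)[0])
print(sense())
E
```

```text
{'vfov': 42.28860656109579, 'cx': 321.45436357629825, 'cy': 246.50672582312546, 'k1': -0.14659421604670594, 'xyz': array([0.19535518, 0.01961134, 1.88232684]), 'attitude': array([-0.69785585,  0.71140558, -0.05468173,  0.06252375])}
{'vfov': 51.12171290040157, 'cx': 317.0755654806214, 'cy': 236.07080250668318, 'k1': -0.02528278890440335, 'xyz': array([0.80187144, 0.56112987, 1.0818898 ]), 'attitude': array([ 0.23675236,  0.93463951, -0.25719602, -0.06517298])}
{'t': 0.1, 'q': array([-1.33551155e+00,  5.28399070e-01,  1.43377916e+00,  4.39596224e-07,
        1.18138200e+00, -1.78534704e-01]), 'qd': array([ 0.001117  , -0.00299784, -0.00145813,  0.00133612,  0.00055309,
       -0.00025629]), 'tau': array([-1.88347694e-04, -4.43304920e+01, -1.78586125e+01, -2.26395791e-04,
        3.90158864e-03, -1.31349549e-05]), 'tcp_pos': array([ 0.25117735, -0.57162336,  0.23841396]), 'tool_rot': array([ 9.78669983e-01,  2.05436356e-01, -2.77081271e-05, -9.83398905e-04]), 'force': array([-0.04247165, -0.03061808, -0.26821886]), 'ft_torque': array([ 0.0141885 ,  0.01665506, -0.00095639]), 'gripper_force': 0.0, 'finger_gap': 0.9994788876394056}
```

View pics/top.png

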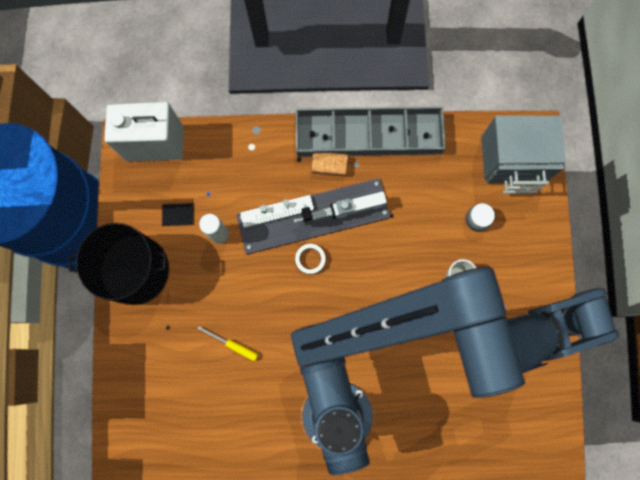

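View pics/scene.png

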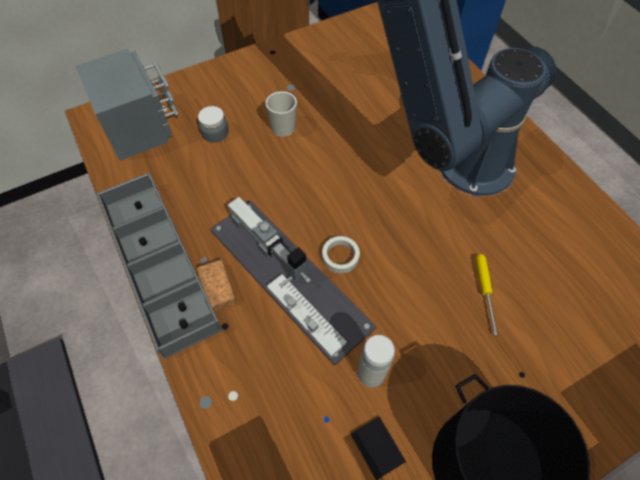

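Top view: gauge tube is at about (360,205), with the button near (345,204), grip near (307,214), and scale at (245-310,210). The arm extends to the left of the image (+y). Next I'll enlarge both views.

Run:
```python
from h import *
a=load('top')[1][170:260,230:400]; b=load('scene')[1][190:365,205:380]
a=cv2.resize(a,None,fx=4.5,fy=4.5,interpolation=2)[:300*2]; b=cv2.resize(b,None,fx=3.4,fy=3.4,interpolation=2)
cv2.imwrite('pics/a.png',a);cv2.imwrite('pics/b.png',b)
c,p,d=load('top')
print('btn',onz(c,345,204,.104),'grip',onz(c,307,214,.125))
# dark plate via black-ish mask orientation: corners
for u,v in[(238,213),(377,180),(392,216),(246,251)]: print(onz(c,u,v,.012))
```

```text
btn [ 0.61870407 -0.03486204  0.104     ] grip [0.58625865 0.07663838 0.125     ]
[0.61932446 0.29424835 0.012     ]
[ 0.71547584 -0.1394039   0.012     ]
[ 0.59976815 -0.18171306  0.012     ]
[0.49954242 0.26897059 0.012     ]
```

View pics/a.png

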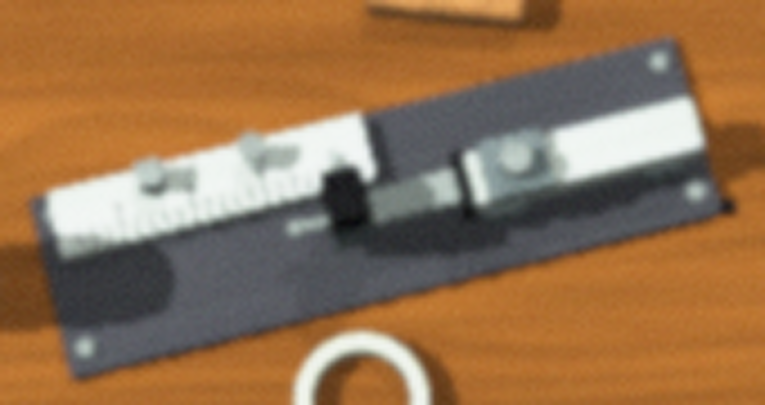

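View pics/b.png

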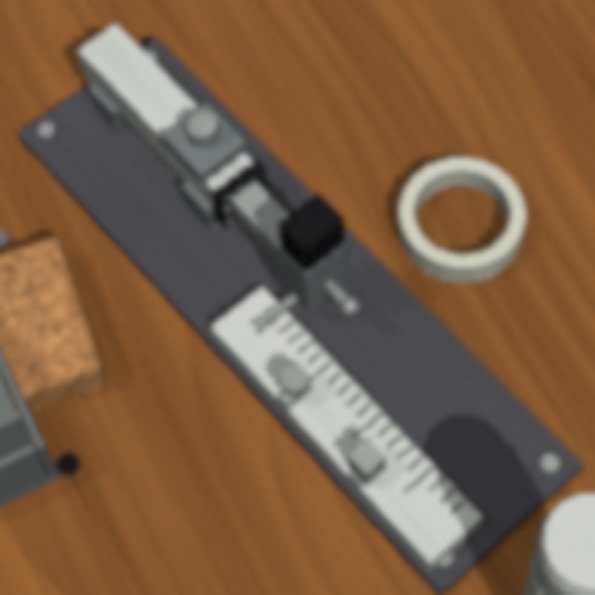

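The marker nearer home looks like the disc and the farther one like a square block; I'll confirm that from close by. The gauge yaw is about 12.5°. Now the transfer.

```bash
cat >> h.py <<'E'
def go(x,y,z,closing_yaw_deg):
    "shift in tool axes (mm, present orientation), rotvec deg in tool axes, after which tool points down, tool y along yaw (mod 180)"
    s=sense(); T=rot(s['tool_rot']); best=None
    for k in(0,180):
        a=np.radians(closing_yaw_deg+k); Y=np.array([np.cos(a),np.sin(a),0]);Z=np.array([0,0,-1.]);G=np.c_[np.cross(Y,Z),Y,Z]
        r=R.from_matrix(T.T@G).as_rotvec(degrees=True)
        if best is None or np.linalg.norm(r)<np.linalg.norm(best): best=r
    print('tcp',s['tcp_pos'],'shift',(T.T@(np.array([x,y,z])-s['tcp_pos'])*1000).round(1),'turn',best.round(2),'q6',s['q'][5],'t',s['t'],'F',s['force'].round(1))
E
python3 - <<'E'
from h import *
go(.605,.02,.26,102.5)
c=get_calibration('wrist');s=sense();T=rot(s['tool_rot'])
print('cam in tool',T.T@(c['xyz']-s['tcp_pos']),T.T@rot(c['attitude']),c['vfov'])
E
```

```text
tcp [ 0.25117735 -0.57162336  0.23841396] shift [ 561.9 -399.5  -20.6] turn [-1.100e-01 -1.000e-02  1.121e+01] q6 -0.17853470353386566 t 0.1 F [-0.  -0.  -0.3]
cam in tool [ 0.06927757  0.00018612 -0.13431831] [[ 1.29746060e-04 -9.62324364e-01 -2.71904031e-01]
 [ 9.99999754e-01  3.12107271e-04 -6.27436094e-04]
 [ 6.88660265e-04 -2.71903883e-01  9.62324168e-01]] 70.73251356514558
```

Emit:
play_rows:
  rows:
    - [[0, 0, 1], [15, -10, -1], 0]
    - [[0, 0, 1], [28, -20, -1], 0]
    - [[0, 0, 1], [28, -20, -1], 0]
    - [[0, 0, 1], [28, -20, -1], 0]
    - [[0, 0, 1], [28, -20, -1], 0]
    - [[0, 0, 1], [28, -20, -1], 0]
    - [[0, 0, 1], [28, -20, -1], 0]
    - [[0, 0, 1], [28, -20, -1], 0]
    - [[0, 0, 1], [28, -20, -1], 0]
    - [[0, 0, 1], [28, -20, -1], 0]
    - [[0, 0, 1], [28, -20, -1], 0]
    - [[0, 0, 0], [28, -20, -1], 0]

```text
t: 1.1
tcp_pos: [0.4877, -0.2525, 0.2511]
tool_rot: [0.994, 0.11, -0.0, -0.0]
force: [0.3, -0.6, 0.1]
finger_gap: 1.0
gripper_force: 0.0
```

Emit:
play_rows:
  rows:
    - [[0, 0, 0], [28, -24, -1], 0.5]
    - [[0, 0, 0], [28, -24, -1], 1]
    - [[0, 0, 0], [28, -24, -1], 1]
    - [[0, 0, 0], [28, -24, -1], 1]
    - [[0, 0, 0], [28, -24, -1], 1]
    - [[0, 0, 0], [28, -24, -1], 1]
    - [[0, 0, 0], [28, -24, -1], 1]
    - [[0, 0, 0], [14, -10, 0], 1]
    - [[0, 0, 0], [0, 0, 0], 1]
    - [[0, 0, 0], [0, 0, 0], 1]

```text
t: 1.93
tcp_pos: [0.6527, -0.0334, 0.2574]
tool_rot: [0.994, 0.112, -0.001, -0.0]
force: [-0.0, 0.5, 0.0]
finger_gap: 0.0
gripper_force: 0.0
```

Run:
```python
from h import *
save('wrist','w1'); go(.605,.02,.26,102.5)
```

```text
tcp [ 0.65214687 -0.03441415  0.25753155] shift [-34.  -63.5  -2.4] turn [-0.01  0.12  0.25] q6 1.1252979240983314 t 1.9833 F [ 0.4 -0.2  1. ]
```

View pics/w1.png

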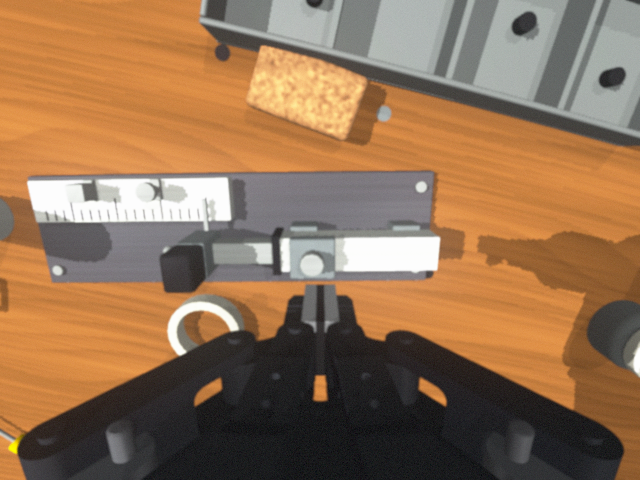

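The wrist view shows the button at (312,264), the grip top near (182,270), and the pointer blade tip at (206,199). The round disc is nearer home at (148,190) and the square one farther at (80,192). I'll compute their positions.

Run:
```python
from h import *
c,p,d=load('w1')
b=onz(c,312,264,.104); print('btn',b)
P1=onz(c,62,174,.012);P2=onz(c,432,171.5,.012);v=P1-P2; print('yaw y',np.degrees(np.arctan2(v[1],v[0])))
a=np.radians(np.degrees(np.arctan2(v[1],v[0]))-90);gx=np.array([np.cos(a),np.sin(a),0]);gy=np.array([-np.sin(a),np.cos(a),0])
def g(u,w,z): q=onz(c,u,w,z)-b; return (q@gx*1000).round(1),(q@gy*1000).round(1)
print('pointer',g(206,200,.039),'round',g(148,190,.058),'square',g(80,192,.058),'grip',g(178,275,.125))
print(p.shape)
h=cv2.resize(p[155:290,20:340],None,fx=2.5,fy=2.5,interpolation=2); cv2.imwrite('pics/w1c.png',h)
go(b[0],b[1],.118,np.degrees(a)+90)
```

```text
btn [ 0.62003618 -0.03348843  0.104     ]
yaw y 103.06592106007982
pointer (np.float64(48.6), np.float64(112.4)) round (np.float64(61.8), np.float64(163.0)) square (np.float64(60.4), np.float64(232.6)) grip (np.float64(-2.2), np.float64(113.2))
(480, 640, 3)
tcp [ 0.65214687 -0.03441415  0.25753155] shift [-30.8  -8.  139.6] turn [-0.01  0.12 -0.32] q6 1.1252979240983314 t 1.9833 F [ 0.4 -0.2  1. ]
```

View pics/w1c.png

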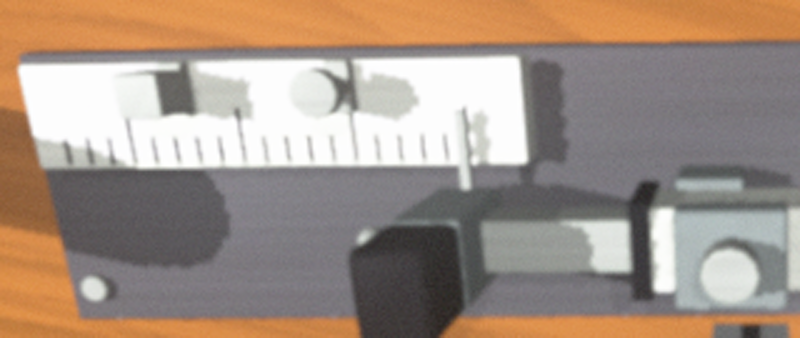

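The disc-topped marker nearer home is the right one, at roughly 50–53 mm of travel. Next I press the button.

Emit:
play_rows:
  rows:
    - [[0, 0, 0], [-10, -3, 20], 1]
    - [[0, 0, 0], [-11, -3, 30], 1]
    - [[0, 0, 0], [-10, -2, 30], 1]
    - [[0, 0, 0], [0, 0, 30], 1]
    - [[0, 0, 0], [0, 0, 20], 1]
    - [[0, 0, 0], [0, 0, 6], 1]
    - [[0, 0, 0], [0, 0, 2], 1]
    - [[0, 0, 0], [0, 0, 0], 1]

```text
t: 2.65
tcp_pos: [0.6209, -0.0345, 0.1207]
tool_rot: [0.994, 0.11, 0.0, 0.0]
force: [-0.2, 0.4, 0.0]
finger_gap: 0.0
gripper_force: 0.0
```

Emit:
play_rows:
  rows:
    - [[0, 0, 0], [0, 0, 3], 1]
    - [[0, 0, 0], [0, 0, 2], 1]
    - [[0, 0, 0], [0, 0, 2], 1]
    - [[0, 0, 0], [0, 0, 2], 1]
    - [[0, 0, 0], [0, 0, 2], 1]
    - [[0, 0, 0], [0, 0, 0], 1]
    - [[0, 0, 0], [0, 0, 0], 1]

```text
t: 3.23
tcp_pos: [0.6214, -0.0334, 0.1097]
tool_rot: [0.994, 0.111, 0.001, 0.0]
force: [1.3, -0.4, 2.3]
finger_gap: -0.002
gripper_force: 1.3
```

Contact has begun (tip at about 0.102). I'll push about 6 mm more, to a tip height near 0.095.

Emit:
play_rows:
  rows:
    - [[0, 0, 0], [0, 0, 2], 1]
    - [[0, 0, 0], [0, 0, 2], 1]
    - [[0, 0, 0], [0, 0, 1], 1]
    - [[0, 0, 0], [0, 0, 1], 1]
    - [[0, 0, 0], [0, 0, 0.5], 1]
    - [[0, 0, 0], [0, 0, 0], 1]
    - [[0, 0, 0], [0, 0, 0], 1]

```text
t: 3.82
tcp_pos: [0.6215, -0.0335, 0.104]
tool_rot: [0.994, 0.111, 0.001, 0.0]
force: [-0.8, 0.2, 9.6]
finger_gap: 0.001
gripper_force: 4.7
```

Emit:
play_rows:
  rows:
    - [[0, 0, 0], [0, 0, 0.5], 1]
    - [[0, 0, 0], [0, 0, 0], 1]
    - [[0, 0, 0], [0, 0, 0], 1]

```text
t: 4.07
tcp_pos: [0.6215, -0.0335, 0.104]
tool_rot: [0.994, 0.111, 0.001, 0.0]
force: [-2.7, 0.5, 11.5]
finger_gap: -0.002
gripper_force: 5.9
```

Run:
```python
from h import *
a=np.radians(12.9);gy=np.array([-np.sin(a),np.cos(a)])
b=np.array([.6200,-.0335])+.115*gy; print(b)
go(b[0],b[1],.16,102.9)
```

```text
[0.59432624 0.07859754]
tcp [ 0.62150396 -0.03351708  0.10400423] shift [  -1.7 -115.3  -56.1] turn [ 0.05 -0.09 -0.19] q6 1.1157744393030808 t 4.0667 F [-2.7  0.5 11.5]
```

The button has bottomed: force rises with no further travel. Retract, move above the grip, and open.

Emit:
play_rows:
  rows:
    - [[0, 0, 0], [0, 0, -10], 1]
    - [[0, 0, 0], [0, 0, -25], 1]
    - [[0, 0, 0], [0, 0, -30], 1]
    - [[0, 0, 0], [0, -15, -6], 0.5]
    - [[0, 0, 0], [-1, -30, 0], 0]
    - [[0, 0, 0], [-1, -30, 0], 0]
    - [[0, 0, 0], [0, -25, 0], 0]
    - [[0, 0, 0], [0, -15, 0], 0]
    - [[0, 0, 0], [0, 0, 0], 0]
    - [[0, 0, 0], [0, 0, 0], 0]
    - [[0, 0, 0], [0, 0, 0], 0]

```text
t: 4.98
tcp_pos: [0.594, 0.0776, 0.1731]
tool_rot: [0.994, 0.111, 0.0, 0.0]
force: [0.2, 0.8, 0.5]
finger_gap: 0.998
gripper_force: 0.0
```

Run:
```python
from h import *
save('wrist','w2'); go(.5943,.0786,.1,102.9)
```

```text
tcp [0.59411939 0.07724611 0.17309411] shift [ 0.5 -1.3 73.1] turn [ 0.03 -0.   -0.24] q6 1.293407828835183 t 5.0333 F [ 0.4 -0.2  0.1]
```

View pics/w2.png

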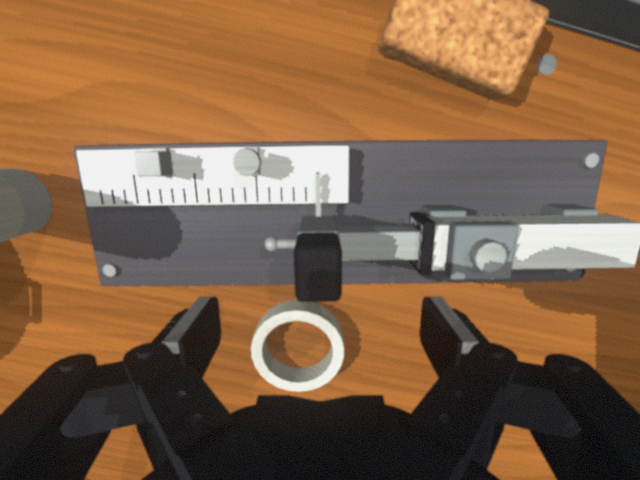

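The grip top sits centred between the open jaws at (318,265). The round marker is at (246,160) and the pointer at (318,180). Descend, close, and measure.

Emit:
play_rows:
  rows:
    - [[0, 0, 0], [0, -1, 15], 0]
    - [[0, 0, 0], [0, 0, 20], 0]
    - [[0, 0, 0], [0, 0, 20], 0]
    - [[0, 0, 0], [0, 0, 12], 0]
    - [[0, 0, 0], [0, 0, 6], 0]
    - [[0, 0, 0], [0, 0, 0], 0]

```text
t: 5.53
tcp_pos: [0.5928, 0.0785, 0.0988]
tool_rot: [0.994, 0.11, -0.001, -0.0]
force: [0.2, -0.5, -0.1]
finger_gap: 0.997
gripper_force: 0.0
```

Emit:
play_rows:
  rows:
    - [[0, 0, 0], [0, 0, 0], 0.6]
    - [[0, 0, 0], [0, 0, 0], 1]
    - [[0, 0, 0], [0, 0, 0], 1]
    - [[0, 0, 0], [0, 0, 0], 1]
    - [[0, 0, 0], [0, 0, 0], 1]
    - [[0, 0, 0], [0, 0, 0], 1]
    - [[0, 0, 0], [0, 0, 0], 1]
    - [[0, 0, 0], [0, 0, 0], 1]
  grip_force: 60

```text
t: 6.2
tcp_pos: [0.594, 0.079, 0.1014]
tool_rot: [0.994, 0.111, 0.001, 0.001]
force: [-1.3, -2.0, 5.2]
finger_gap: 0.321
gripper_force: 60.6
```

Run:
```python
from h import *
c,p,d=load('w2')
P1=onz(c,78,146.5,.012);P2=onz(c,606,140.5,.012);v=P1-P2;print('yaw',np.degrees(np.arctan2(v[1],v[0])))
a=np.radians(12.9);gy=np.array([-np.sin(a),np.cos(a),0])
def blob(x0,x1,y0,y1,f):
    m=f(p[y0:y1,x0:x1]); 
    return m
r=onz(c,246,161,.058);q=onz(c,318,178,.039); print('travel',(r-q)@gy)
s=sense();print(s['tcp_pos'],s['force'],s['finger_gap'],s['gripper_force'])
cv2.imwrite('pics/w2c.png',cv2.resize(p[130:260,120:360],None,fx=3.3,fy=3.3,interpolation=2))
for y in(60,): pass
```

```text
yaw 103.41222427456101
travel 0.05162468764756249
[0.59399769 0.07896508 0.10135765] [-1.33762566 -1.98731416  5.20655549] 0.32136798809628714 60.603795647621155
```

View pics/w2c.png

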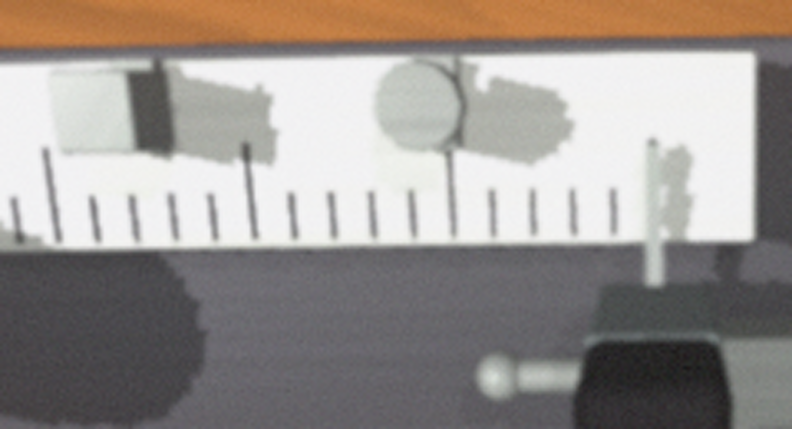

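The grip is held (27 mm opening, 60 N). Estimated travel to the disc centre is about 51.6 mm. Draw out 48 mm, then look.

Emit:
play_rows:
  rows:
    - [[0, 0, 0], [0, -2, 0], 1]
    - [[0, 0, 0], [0, -4, 0], 1]
    - [[0, 0, 0], [0, -5, 0], 1]
    - [[0, 0, 0], [0, -6, 0], 1]
    - [[0, 0, 0], [0, -6, 0], 1]
    - [[0, 0, 0], [0, -6, 0], 1]
    - [[0, 0, 0], [0, -6, 0], 1]
    - [[0, 0, 0], [0, -6, 0], 1]
    - [[0, 0, 0], [0, -5, 0], 1]
    - [[0, 0, 0], [0, -2, 0], 1]
    - [[0, 0, 0], [0, 0, 0], 1]
    - [[0, 0, 0], [0, 0, 0], 1]

```text
t: 7.2
tcp_pos: [0.583, 0.1254, 0.1013]
tool_rot: [0.994, 0.111, 0.0, 0.001]
force: [-2.3, -3.7, 6.9]
finger_gap: 0.32
gripper_force: 60.7
```

Run:
```python
from h import *
c,p,d=save('wrist','w3'); s=sense(); print(s['tcp_pos'],s['force'],s['finger_gap'],s['gripper_force'])
print(rot(s['tool_rot']).T@(s['tcp_pos']-np.array([.5940,.0790,.1014]))*1000)
cv2.imwrite('pics/w3c.png',cv2.resize(p[110:310,200:440][:, ::-1][:, ::-1],None,fx=3,fy=3,interpolation=2))
```

```text
[0.58296623 0.12535734 0.10132271] [-1.82768327 -3.78487207  6.64362483] 0.3167662632137061 60.69276988506317
[-4.91516520e-01 -4.76498836e+01 -4.59178245e-03]
```

View pics/w3c.png

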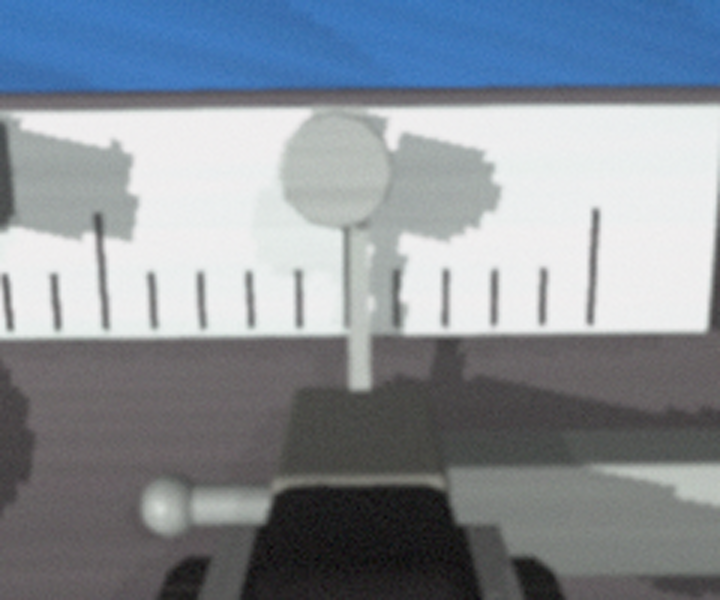

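The pointer blade sits at crop x≈359 and the disc centre at about (335,170). It still falls a little short.

Run:
```python
from h import *
c,p,d=load('w3')
hsv=cv2.cvtColor(p,cv2.COLOR_BGR2HSV); g=cv2.cvtColor(p,cv2.COLOR_BGR2GRAY)
for y in(155,160,165,170,175): print(y,[int(v) for v in g[y,288:338:2]])
for y in(205,215,222,235): print(y,[int(v) for v in g[y,308:332]])
a=np.radians(12.9);gy=np.array([-np.sin(a),np.cos(a),0]);gx=np.array([np.cos(a),np.sin(a),0])
r=onz(c,200+335/3,110+170/3,.058)
for u,v in((357.5,250),(359,320),(360,380)):
    q=onz(c,200+u/3,110+v/3,.039); print('remain',(r-q)@gy*1000,(r-q)@gx*1000)
# tick-frame: disc position relative to home tick & 100 tick at z=.03
t0=onz(c,200+593/3,110+300/3,.03);t1=onz(c,200+103/3,110+300/3,.03)
print((t1-t0)@gy*1000,(r-t0)@gy*1000,(q-t0)@gy*1000)
```

```text
155 [238, 238, 239, 236, 224, 194, 187, 189, 187, 187, 189, 189, 187, 189, 186, 189, 183, 188, 179, 160, 215, 237, 228, 179, 173]
160 [237, 237, 235, 218, 193, 186, 185, 184, 186, 185, 186, 185, 187, 186, 185, 186, 188, 187, 187, 183, 173, 187, 177, 169, 171]
165 [237, 238, 225, 203, 191, 190, 185, 191, 192, 190, 188, 186, 190, 191, 187, 189, 188, 187, 187, 187, 186, 166, 163, 165, 168]
170 [239, 234, 227, 201, 191, 191, 192, 187, 189, 189, 190, 187, 191, 192, 191, 189, 194, 189, 189, 194, 187, 164, 170, 172, 168]
175 [229, 229, 228, 208, 177, 178, 182, 181, 182, 180, 181, 179, 182, 178, 180, 181, 179, 180, 184, 179, 157, 164, 169, 170, 167]
205 [237, 238, 236, 237, 234, 226, 183, 143, 160, 187, 197, 194, 194, 196, 191, 177, 174, 171, 169, 167, 170, 165, 146, 111]
215 [237, 238, 235, 235, 232, 225, 188, 144, 157, 184, 194, 192, 195, 195, 197, 187, 176, 172, 168, 173, 172, 166, 143, 109]
222 [140, 138, 137, 129, 132, 126, 124, 141, 165, 185, 193, 193, 192, 190, 173, 147, 115, 109, 105, 106, 97, 95, 101, 106]
235 [93, 95, 96, 95, 100, 100, 101, 117, 150, 175, 191, 192, 190, 194, 184, 152, 113, 102, 95, 94, 98, 96, 91, 88]
remain 3.801797148992099 16.164124659760866
remain 4.067541356718887 29.943868787289702
remain 4.246101556882431 42.16876559715625
100.64785198832602 52.14653770334566 47.900436146463235
```

Emit:
play_rows:
  rows:
    - [[0, 0, 0], [0, -1.8, 0], 1]
    - [[0, 0, 0], [0, -1.8, 0], 1]
    - [[0, 0, 0], [0, 0, 0], 1]
    - [[0, 0, 0], [0, 0, 0], 1]
    - [[0, 0, 0], [0, 0, 0], 1]
    - [[0, 0, 0], [0, 0, 0], 1]

```text
t: 7.75
tcp_pos: [0.5822, 0.1286, 0.1013]
tool_rot: [0.994, 0.111, 0.0, 0.001]
force: [-1.7, -5.4, 6.6]
finger_gap: 0.32
gripper_force: 60.7
```

Run:
```python
from h import *
c,p,d=save('wrist','w4'); p=p[:,:,::-1]; s=sense(); print(s['tcp_pos'],s['force'],s['finger_gap'],s['gripper_force'],s['t'])
print(rot(s['tool_rot']).T@(s['tcp_pos']-np.array([.5940,.0790,.1014]))*1000)
g=cv2.cvtColor(np.ascontiguousarray(p),cv2.COLOR_BGR2GRAY)
for y in(165,170): print(y,[int(v) for v in g[y,294:344]])
for y in(205,215,235): print(y,[int(v) for v in g[y,308:332]])
cv2.imwrite('pics/w4c.png',cv2.resize(p[110:310,200:440],None,fx=3,fy=3,interpolation=2))
```

```text
[0.58219566 0.1285598  0.10132108] [-2.359303   -3.90430343  5.93248374] 0.31707022729695916 60.72956085205078 7.8
[-5.36842709e-01 -5.09434327e+01 -2.39153840e-02]
165 [237, 237, 239, 236, 227, 218, 202, 193, 193, 186, 191, 187, 190, 192, 187, 188, 190, 192, 189, 188, 188, 186, 186, 186, 186, 187, 191, 188, 187, 190, 188, 190, 191, 192, 188, 188, 186, 189, 187, 189, 187, 178, 167, 160, 161, 161, 168, 165, 168, 164]
170 [239, 236, 232, 230, 228, 210, 199, 191, 191, 187, 188, 192, 188, 190, 190, 189, 191, 190, 190, 189, 188, 192, 189, 190, 191, 190, 190, 191, 187, 192, 189, 190, 191, 188, 192, 188, 188, 189, 189, 190, 184, 171, 167, 164, 164, 167, 169, 167, 169, 168]
205 [238, 238, 235, 233, 231, 228, 228, 224, 209, 200, 193, 194, 195, 191, 186, 177, 170, 166, 169, 169, 167, 168, 169, 170]
215 [237, 237, 238, 237, 233, 232, 230, 227, 216, 197, 192, 192, 190, 196, 208, 218, 207, 181, 173, 168, 169, 172, 167, 177]
235 [94, 96, 94, 98, 96, 95, 99, 118, 148, 176, 187, 193, 191, 187, 173, 140, 111, 98, 97, 94, 92, 89, 91, 93]
```

View pics/w4c.png

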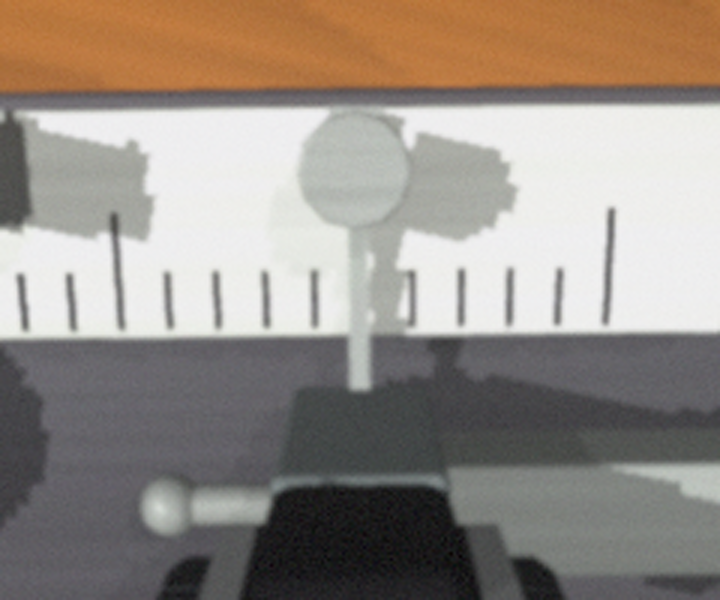

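The pointer is nearly under the disc centre, about 0.5 mm short. One last nudge.

Emit:
play_rows:
  rows:
    - [[0, 0, 0], [0, -0.6, 0], 1]
    - [[0, 0, 0], [0, 0, 0], 1]
    - [[0, 0, 0], [0, 0, 0], 1]
    - [[0, 0, 0], [0, 0, 0], 1]
    - [[0, 0, 0], [0, 0, 0], 1]
    - [[0, 0, 0], [0, 0, 0], 1]

```text
t: 8.3
tcp_pos: [0.5821, 0.129, 0.1013]
tool_rot: [0.994, 0.111, 0.0, 0.001]
force: [-2.0, -5.2, 6.3]
finger_gap: 0.317
gripper_force: 60.7
```

Run:
```python
from h import *
c,p,d=save('wrist','w5'); s=sense()
print((rot(s['tool_rot']).T@(s['tcp_pos']-np.array([.5940,.0790,.1014]))*1000).round(2),abs(s['qd']).max(),s['finger_gap'])
g=cv2.cvtColor(p,cv2.COLOR_RGB2GRAY).astype(float)
def cross(row,a,b,lev,fall):
    for u in range(a,b):
        x,y=row[u],row[u+1]
        if (x>=lev>y) if fall else (x<=lev<y): return u+(lev-x)/(y-x)
L=[cross(g[y],285,320,213,True) for y in range(163,171)]; Rr=[cross(g[y],325,350,177,True) for y in range(163,171)]
P=[(cross(g[y],308,322,145,False),cross(g[y],320,334,145,True)) for y in range(224,238,2)]
print(np.mean(L),np.mean(Rr)); uc=(np.mean(L)+np.mean(Rr))/2
up=np.mean(P); r=onz(c,uc,167,.058);q=onz(c,up,230,.039)
for yaw in(12.9,13.4,13.9):
    a=np.radians(yaw); print(yaw,up,uc,(r-q)@np.array([-np.sin(a),np.cos(a),0])*1000)
```

```text
[-5.400e-01 -5.134e+01 -3.000e-02] 0.0014758940325297826 0.3161312838773896
299.86630474305105 335.7309910666819
12.9 319.3614421360743 317.79864790486647 0.7271829239635895
13.4 319.3614421360743 317.79864790486647 0.39661620389238805
13.9 319.3614421360743 317.79864790486647 0.06601927996169842
```

Emit:
play_rows:
  rows:
    - [[0, 0, 0], [0, -0.4, 0], 1]
    - [[0, 0, 0], [0, 0, 0], 1]
    - [[0, 0, 0], [0, 0, 0], 1]
    - [[0, 0, 0], [0, 0, 0], 1]
    - [[0, 0, 0], [0, 0, 0], 1]
    - [[0, 0, 0], [0, 0, 0], 1]

```text
t: 8.85
tcp_pos: [0.5821, 0.1293, 0.1013]
tool_rot: [0.994, 0.111, 0.0, 0.001]
force: [-1.3, -5.6, 6.6]
finger_gap: 0.316
gripper_force: 60.7
```

```bash
python3 -c "
from station import *
print(sign_off())"
```

```text
the job is handed in; nothing more can be done
None
```

I pushed the lock button in, drew the arm out about 51.6 mm, and handed the job in with the grip held still at the round-topped marker; the last camera measurement and nudge put the pointer within about 0.5 mm of the marker's centre, and the hand-in gave no verdict.

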